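Try the gauge in the setting block, then sight it over the workpiece slot

ROBOT

A 6-joint arm with a two-finger parallel gripper is mounted at the origin on a cart in front of the work surface, level with it; the furniture and walls round the work are solid. World frame = base frame: x ahead of the robot, y to its left, z up, the work surface at z = 0. Lengths are in m, angles in rad, forces in N, time in s.
With the tool pointing down it reaches from about 0.375 to 0.975 m from the base axis. Payload 3.8 kg.
Tool frame: the origin (TCP) lies midway between the tips of the shut fingers; the grasp point (between the pads) lies 19 mm behind it; z points along the fingers, y is the line along which they close (so a half turn about z gives the same grasp; the last joint's range is limited). The gripper opens to 85 mm and grips with 20 to 120 N. Pads are 22 mm wide; open, the fingers measure 114 mm over their backs; the gripper's body (76 mm by 85 mm) begins 54 mm behind the grasp point. The pads swing forward as they close: fully open they stand 13 mm farther back than shut.
Start: joints at [-1.184, 0.264, 1.604, -0, 1.274, -0.037], TCP at [0.278, -0.615, 0.231] pointing down, gripper open.
Joint ranges: [-2.63, 2.63], [-0.94, 2.18], [0.31, 2.57], [-1.31, 4.45], [0, 2.66], [-2.55, 2.55]. Speed limits (rad/s): [2.57, 2.57, 3.14, 3.14, 3.14, 3.14].

INTERFACE

Orientations are given as a rotation vector (axis times angle).
In Python, from workcell import bot gives the robot as it stands.
- The arm moves only by the tool jog_arm, never from a script. Its argument "motion" is a list of rows, each a list of 5 numbers: the opening, from -1 (shut) to 1 (fully open), then the shift along the tool's x, y, z in mm, then the turn about the tool's z in degrees. In form: [[claw, x, y, z, twist], ...]. A call has 1 to 10 rows; each row shifts and turns the commanded pose from where the row before left it, along the tool's axes as they then stand; what a row does not reach is not made up. A row lasts 1/12 s, in which the tool goes at most 41.7 mm and 7.16 degrees, less where a joint would pass 70% of its speed; a pose out of reach is approached as far as the arm can. A call with a gripper value outside its range is refused whole. The fingers move at their own pace and stop on an object; "force" is the grip in N (left out, the last holds). Time passes only in rows, so rows that do not move let the fingers close. It gives the time, the measured TCP pose, the force, the opening and the grip force at its end, in the units of the state.
- bot.read_state(): the state, without advancing time (a new reading comes with each control period).
- bot.read_camera(name): name is "side" or "top"; returns (picture, depth): 420x560x3 uint8, red, green, blue; 420x560 float32, m along the optical axis (not along the pixel's ray), 0 where there is no reading.
- bot.get_calibration(name): a dict with "vfov" (degrees; the focal length in pixels is half the picture's height over the tangent of half this angle, whatever the lens; pixels are square), "cx", "cy" (the principal point, pixels), "rvec" (rotation vector, rad) and "tvec" (3), from world to camera coordinates, as OpenCV has them. Camera axes: x right, y down, z forward; pixel columns grow to the right and rows downward; lengths in m; the calibration is good to about 2 mm. A picture is of the moment at which its call begins. get_calibration takes no time and is no camera call.
- bot.finish_job(): hands the job in; it is judged then, once.
The state is a dict: "time": time; "q": joint angles; "joint_vel": joint speeds; "joint_torque": joint torques, N m; "tool_pos": TCP position; "tcp_rot": TCP orientation; "wrist_force": force on the tool from outside, world axes, zero at the start; "torque": the same for the moment, N m; "width": opening from 0.0 (shut) to 1.0 (fully open); "grip_force": force on a finger pad.
Only numpy, scipy, OpenCV 4.12 (cv2) and the standard library are available. Lean on these libraries where they do the work, as an engineer would, in place of code of your own. Each camera call takes 0.05 s, during which the arm holds its last target. There are 200 camera calls.

TASK

Take the blade gauge by its wooden handle out of its stand and slip its blade into the slot of the setting block (the rectangular block on the long foot) all the way down, until the gauge's shoulders sit on the block for a moment. Then draw it out, lift it higher than the jar and the carton that stand in the middle of the bench, carry it over them to the workpiece (the slotted head on the round flange) and stop with the blade hovering upright about 10 mm above the workpiece's slot, centred on the slot and lined up with it as if about to go in. Never let the gauge touch the workpiece, do not disturb the jar or the carton, and finish while still holding the gauge there, motionless.

Things in the scene. Friction and masses are not known exactly. Their poses are not given: they have to be found in the camera images.
- gauge_centre (a point): Centre of the loose upright blade gauge (88 mm tall, 90 g), 44 mm above the blade's lower end. Upward: steel blade 6 (own x) x 24 (y) x 30 mm; steel shoulder 18 x 40 x 8 mm; wooden handle 14 (x) x 24 (y) x 50 mm, its middle 19 mm above this point. z is up. Grip across the 14 mm, along x. After half a turn it is the same. At the start it stands in the stand, blade in the slot.
- stand_slot (a point): Centre of the slot's mouth in the top of the fixed wooden stand, 40 mm above the bench; top 50 (x) x 60 (y) mm. Slot 10 mm across (x), 28 mm long (y), 34 mm deep. The gauge starts in it, its shoulders resting on the stand.
- master_slot (a point): Centre of the slot's mouth in the top of the fixed steel setting block, 42 mm above the bench; rectangular, top 44 (x) x 50 (y) mm, on a long foot 48 x 86 x 8 mm with a screw at each end. Slot 10 mm across (x), 28 mm long (y), 33 mm deep, straight down, 2 mm chamfer. With the shoulders seated the gauge's centre is 14 mm above this point.
- work_slot (a point): Centre of the slot's mouth in the top of the fixed steel workpiece, 46 mm above the bench; rectangular head, top 34 (x) x 42 (y) mm, on a round flange 78 mm in diameter, 10 mm thick. Slot 10 mm across (x), 28 mm long (y). With the blade's end 10 mm above the mouth the gauge's centre is 54 mm above this point.
- amber_jar: Loose brown glass jar, 56 mm in diameter, 95 mm tall, standing behind the bench vise; origin at the centre of its underside. Leave it alone. (The fixed vise, 140 mm tall, covers x 0.30 to 0.46 m and y -0.02 to 0.10 m.)
- peg_carton: Loose upright carton, 35 (x) x 66 (y) x 94 mm tall, beside the jar; origin at the centre of its underside. Leave it alone.
Not all that is in view belongs to the job. Leave any turquoise look-alike of the part that bears master_slot alone.

How it is judged:
By the outcome, as a careful person would: the job done as asked, in the order asked, and still so for the second after the job is handed in, while the arm keeps its last pose, push and grip.
It also fails if it takes over 51 s, if anything falls off the work surface, if the arm or the gripper's body presses on something with over 40 N, if the wrist force passes 120 N, or if a joint passes its speed limit or range.

## Working session

There is one attempt and no reset: what is moved stays moved. The work goes in short steps, Python scripts to look and compute and a tool call to move; the robot and the scene stay as the last step left them, time stands still between calls to the robot, and variables do not carry over. Pictures are saved under pics/ and viewed, at most 10 in all, crops included, and the job is handed in when it is done.

Besides the shell and the picture viewer there is one more tool, called after ">>>" by a JSON object that holds its "api" and its "payload". jog_arm: Moves the arm, as the interface text tells. Its arguments: {"type":"object","properties":{"motion":{"type":"array"},"force":{"type":"number"}},"required":["motion"]}

```bash
mkdir -p pics; cat > h.py <<'E'
import numpy as np,cv2
from workcell import bot
def cam(n):
    p,d=bot.read_camera(n);c=bot.get_calibration(n)
    f=p.shape[0]/2/np.tan(np.radians(c["vfov"])/2)
    R=cv2.Rodrigues(np.array(c["rvec"],float))[0];t=np.array(c["tvec"],float)
    return p,d,(f,c["cx"],c["cy"],R,t)
def plane(K,uv,z):
    f,cx,cy,R,t=K;uv=np.atleast_2d(np.array(uv,float))
    r=np.c_[(uv[:,0]-cx)/f,(uv[:,1]-cy)/f,np.ones(len(uv))]@R
    o=-R.T@t;return o+r*((z-o[2])/r[:,2])[:,None]
def cloud(K,d):
    f,cx,cy,R,t=K;v,u=np.mgrid[:d.shape[0],:d.shape[1]]
    P=np.stack([(u-cx)/f*d,(v-cy)/f*d,d],-1)
    return (P-t)@R
def proj(K,X):
    f,cx,cy,R,t=K;c=np.atleast_2d(X)@R.T+t
    return c[:,:2]/c[:,2:]*f+[cx,cy]
E
python3 - <<'E'
from h import *
for n in("top","side"):
    p,d,K=cam(n);print(n,bot.get_calibration(n),-K[3].T@K[4]);cv2.imwrite(f"pics/{n}0.png",p[...,::-1]);np.savez(f"{n}0.npz",p=p,d=d)
s=bot.read_state();print(s)
E
```

```text
top {'vfov': 45.671391688236, 'cx': 272.5773390014342, 'cy': 216.46272991741188, 'rvec': array([ 2.18330813, -2.15186055,  0.11651301]), 'tvec': array([0.10396606, 0.44893979, 1.01534312])} [0.33749873 0.11117807 1.05688768]
side {'vfov': 45.32291539262168, 'cx': 278.16326121301444, 'cy': 204.59621785546267, 'rvec': array([ 0.07347502,  2.70959102, -1.53544974]), 'tvec': array([0.43304153, 0.01588826, 1.34714598])} [0.49412207 1.12245955 0.70605073]
{'time': 0.1, 'q': array([-1.18392763e+00,  2.64680782e-01,  1.60528604e+00,  9.61689743e-06,
        1.27372344e+00, -3.68759731e-02]), 'joint_vel': array([ 0.00113812, -0.00212216, -0.00275366, -0.00021765,  0.00016763,
       -0.00116403]), 'joint_torque': array([ 2.04194130e-04, -5.16705287e+01, -3.68590415e+01, -9.63242815e-05,
        6.20856692e-03,  1.92137276e-05]), 'tool_pos': array([ 0.27729909, -0.61465151,  0.2300583 ]), 'tcp_rot': array([-3.06932310e+00, -6.60208780e-01,  5.59073559e-04]), 'wrist_force': array([-0.54585672,  0.59570728, -0.47847057]), 'torque': array([ 0.00954859, -0.02601806, -0.02690937]), 'grip_force': 0.0, 'width': 0.9972046695986113}
```

View pics/top0.png

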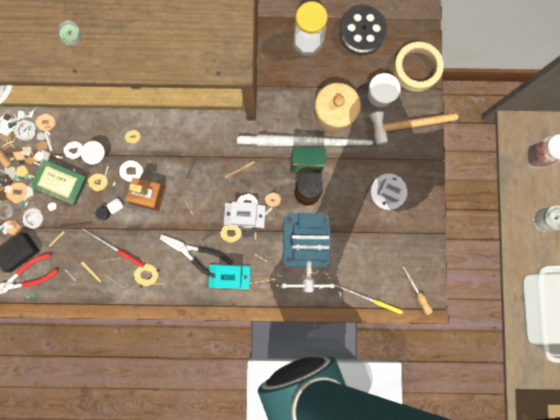

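View pics/side0.png

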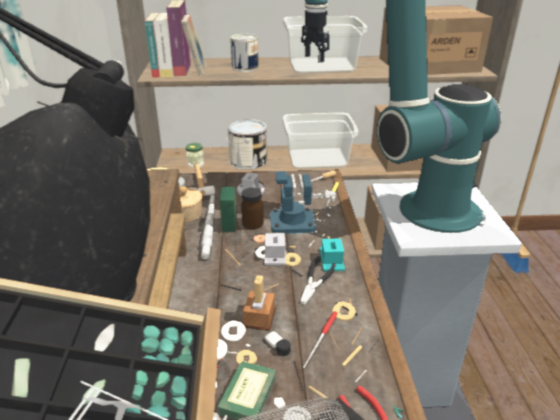

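The top view shows the stand with the gauge at about (144,192) and the grey setting block at (244,213). The turquoise look-alike is at (229,277) and the workpiece at (389,191). The jar is at (309,187), the carton at (308,160) and the vise at (306,240). In the side view the stand is at (259,308) and the block at (275,248).

```bash
python3 - <<'E'
from h import *
T=np.load("top0.npz");S=np.load("side0.npz")
tiles=[]
for Z,(u,v) in((T,(144,192)),(T,(244,213)),(T,(389,191)),(S,(259,300)),(S,(275,248)),(S,(250,185))):
    tiles.append(cv2.resize(Z["p"][v-26:v+26,u-26:u+26,::-1],(260,260),interpolation=cv2.INTER_CUBIC))
cv2.imwrite("pics/crops.png",np.vstack([np.hstack(tiles[:3]),np.hstack(tiles[3:])]))
_,d,K=cam("top");P=cloud(K,d)
for n,(u,v),w in(("stand",(144,192),26),("master",(244,213),26),("work",(389,191),26),("jar",(309,187),18),("carton",(308,160),20)):
    Q=P[v-w:v+w,u-w:u+w].reshape(-1,3)
    print(n,plane(K,(u,v),.04)[0])
    h,e=np.histogram(Q[:,2],np.arange(-.01,.13,.006));print([(round(float(a),3),int(b)) for a,b in zip(e,h) if b>8])
E
```

```text
stand [0.4924505  0.37606781 0.04      ]
[(-0.01, 34), (-0.004, 1297), (0.002, 495), (0.008, 67), (0.014, 32), (0.02, 21), (0.026, 23), (0.032, 84), (0.038, 428), (0.044, 61), (0.05, 17), (0.056, 9), (0.068, 10), (0.092, 55), (0.098, 38)]
master [0.45193585 0.16921175 0.04      ]
[(-0.01, 27), (-0.004, 1119), (0.002, 781), (0.008, 232), (0.014, 16), (0.02, 13), (0.026, 15), (0.032, 23), (0.038, 395), (0.044, 60)]
work [ 0.50197814 -0.12889799  0.04      ]
[(-0.01, 28), (-0.004, 1377), (0.002, 349), (0.008, 506), (0.014, 44), (0.02, 23), (0.026, 28), (0.032, 31), (0.038, 83), (0.044, 221)]
jar [0.50789256 0.03619514 0.04      ]
[(-0.01, 14), (-0.004, 345), (0.002, 79), (0.008, 22), (0.014, 27), (0.02, 32), (0.026, 27), (0.032, 26), (0.038, 26), (0.044, 25), (0.05, 18), (0.056, 36), (0.062, 66), (0.068, 16), (0.08, 13), (0.086, 62), (0.092, 445)]
carton [0.56458403 0.03864931 0.04      ]
[(-0.004, 291), (0.002, 73), (0.008, 68), (0.014, 163), (0.02, 56), (0.026, 21), (0.032, 15), (0.038, 18), (0.044, 21), (0.05, 23), (0.056, 24), (0.062, 19), (0.068, 27), (0.074, 17), (0.08, 20), (0.086, 103), (0.092, 616)]
```

View pics/crops.png

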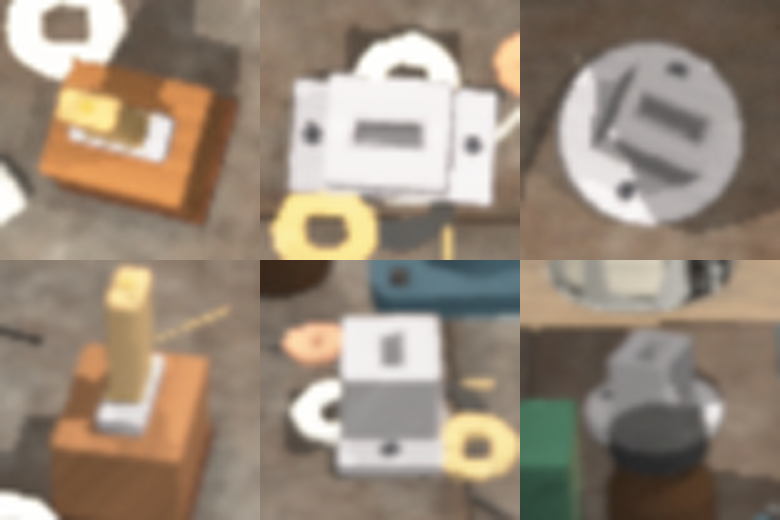

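The crops show all three slots clearly. The gauge's long side runs mostly along world y, with a different yaw for each part. I'll measure the tops and slots.

```bash
cat >> h.py <<'E'
def rect(XY):
    (c,s,a)=cv2.minAreaRect((np.asarray(XY)*1000).astype(np.float32))
    if s[0]<s[1]: a-=90          # a: long-side direction
    return np.round([c[0],c[1],max(s),min(s),a%180],1)
def top(K,P,uv,w,z,tol=.006):
    "largest blob of depth points near height z -> ray-cast rectangle + mask"
    u,v=uv;m=np.zeros(P.shape[:2],np.uint8)
    m[v-w:v+w,u-w:u+w]=(abs(P[v-w:v+w,u-w:u+w,2]-z)<tol)
    c=max(cv2.findContours(m,cv2.RETR_EXTERNAL,cv2.CHAIN_APPROX_NONE)[0],key=cv2.contourArea)
    h=cv2.convexHull(c);return rect(plane(K,h[:,0,:],z)[:,:2]),h
def slot(K,p,h,z,k=8,thr=None,mn=15,er=3):
    m=np.zeros(p.shape[:2],np.uint8);cv2.fillConvexPoly(m,h,255);m=cv2.erode(m,np.ones((er,er)))
    x,y,w,hh=cv2.boundingRect(h);g=cv2.cvtColor(p,cv2.COLOR_RGB2GRAY)[y:y+hh,x:x+w]
    G=cv2.resize(g,None,fx=k,fy=k,interpolation=cv2.INTER_CUBIC)
    M=cv2.resize(m[y:y+hh,x:x+w],None,fx=k,fy=k,interpolation=cv2.INTER_NEAREST)
    t=thr or (np.percentile(G[M>0],75)*1.+np.percentile(G[M>0],3))/2
    B=((G<t)&(M>0)).astype(np.uint8)
    out=[]
    for c in cv2.findContours(B,cv2.RETR_EXTERNAL,cv2.CHAIN_APPROX_NONE)[0]:
        if cv2.contourArea(c)<mn*k*k: continue
        uv=(c[:,0,:]+.5)/k-.5+[x,y];mu=cv2.moments(c)
        cen=(np.array([mu['m10'],mu['m01']])/mu['m00']+.5)/k-.5+[x,y]
        out.append((rect(plane(K,uv,z)[:,:2]),np.round(plane(K,cen,z)[0]*1000,1),np.round(cen,1)))
    return out
E
python3 - <<'E'
from h import *
pt,d,Kt=cam("top");Pt=cloud(Kt,d);ps,d,Ks=cam("side");Ps=cloud(Ks,d)
for n,a,b,z in(("master",(244,213),(275,246),.042),("work",(389,191),(250,180),.046)):
    for c,K,P,p,uv in(("top",Kt,Pt,pt,a),("side",Ks,Ps,ps,b)):
        try:
            r,h=top(K,P,uv,26,z,.008);print(n,c,"top",r);print("  slot",slot(K,p,h,z,mn=6 if c=="side" else 15))
        except Exception as e:print(n,c,e)
for c,K,P,uv in(("top",Kt,Pt,(144,192)),("side",Ks,Ps,(259,295))):
    print("stand",c,top(K,P,uv,30,.04)[0]);print("handle top",top(K,P,uv,34,.098,.007)[0])
    print("shoulder",top(K,P,uv,30,.048,.004)[0])
for n,uv,z in(("jar",(309,187),.095),("carton",(308,160),.094)): print(n,top(Kt,Pt,uv,20,z)[0])
E
```

```text
master top top [451.6 170.7  50.1  44.5  87.2]
  slot [(array([451.1, 170.9,  28.3,  10.5,  88.1]), array([451.2, 170.4,  42. ]), array([243.4, 213.3]))]
master side top [450.6 174.6  59.9  42.3  86.9]
  slot [(array([451.6, 198.5,  38.2,   7.7, 176.9]), array([451.5, 199.1,  42. ]), array([275. , 246.6])), (array([450.2, 171.2,  25.6,  10. ,  87.4]), array([450.2, 171.7,  42. ]), array([275. , 239.6]))]
work top top [ 506.3 -134.2   43.4   35.7   67.1]
  slot [(array([ 506.9, -135.4,   29. ,   10.8,   67.2]), array([ 507.1, -135.9,   46. ]), array([393.1, 188.1]))]
work side top [ 506.3 -128.1   60.3   40.    75.7]
  slot [(array([ 508.6, -132.4,   20.6,    9.5,   82.9]), array([ 508.4, -131.7,   46. ]), array([249.1, 177.2]))]
stand top [492.5 378.3  61.8  50.2  76.7]
handle top [492.2 377.8  24.9  14.2  74.8]
shoulder [492.3 378.4  39.6  17.9  76.8]
stand side [491.9 382.   68.   51.2  77.8]
handle top [491.2 383.   29.6  14.9  77. ]
shoulder [492.  382.1  44.6  18.1  76.8]
jar [502.7  39.3  48.9  47.5  90.8]
carton [560.8  41.6  65.   35.9  90.2]
```

>>> {"api": "jog_arm", "payload": {"motion": [[1,0,0,-2,-5.25],[1,0,0,-2,-5.25],[1,0,0,-2,-5.25],[1,0,0,-2,-5.25],[1,0,0,-2,-5.25],[1,0,0,-2,-5.25],[1,0,0,-2,-5.25],[1,0,0,-2,-5.25],[1,0,0,-2,-5.25],[1,0,0,-2,-5.25]], "force": 60}}

```text
time: 1.08
tool_pos: [0.2775, -0.6152, 0.2511]
tcp_rot: [-2.458, -1.956, -0.0]
wrist_force: [0.2, 0.2, -0.3]
width: 1.002
grip_force: 0.0
```

```bash
cat >> h.py <<'E'
def to(*targets):
    "tool-axis shifts (mm) through world waypoints (mm) from the measured pose"
    s=bot.read_state();R=cv2.Rodrigues(s["tcp_rot"])[0];p=s["tool_pos"]*1000
    print("t",round(s["time"],2),"p",p.round(1),"ytool deg",np.degrees(np.arctan2(R[1,1],R[0,1])).round(2),"z",R[:,2].round(3),"F",s["wrist_force"].round(1),"w",round(s["width"],3),"g",round(s["grip_force"],1),"q",s["q"].round(2))
    for t in targets: print(t,(R.T@(np.array(t)-p)).round(1));p=np.array(t,float)
E
python3 -c "
from h import *
to((520,-300,250),(520,0,250),(492,378,200),(492,378,120),(492,378,60))"
```

```text
t 1.08 p [ 277.5 -615.2  251.1] ytool deg -12.96 z [-0.  0. -1.] F [ 0.2  0.2 -0.3] w 1.002 g 0.0 q [-1.18  0.25  1.58 -0.    1.31 -0.96]
(520, -300, 250) [361.5 165.6   1.2]
(520, 0, 250) [ 2.924e+02 -6.730e+01  1.000e-01]
(492, 378, 200) [ 362.1 -112.    50.1]
(492, 378, 120) [-0.  0. 80.]
(492, 378, 60) [-0.  0. 60.]
```

>>> {"api": "jog_arm", "payload": {"motion": [[1,30.1,13.8,0,0],[1,30.1,13.8,0,0],[1,30.1,13.8,0,0],[1,30.1,13.8,0,0],[1,30.1,13.8,0,0],[1,30.1,13.8,0,0],[1,30.1,13.8,0,0],[1,30.1,13.8,0,0],[1,30.1,13.8,0,0],[1,30.1,13.8,0,0]]}}

```text
time: 1.92
tool_pos: [0.4814, -0.3524, 0.2513]
tcp_rot: [2.462, 1.951, 0.0]
wrist_force: [0.6, 0.4, -0.3]
width: 1.001
grip_force: 0.0
```

>>> {"api": "jog_arm", "payload": {"motion": [[1,30.1,13.8,0,0],[1,30.1,13.8,0,0],[1,36.5,-8.4,0,0],[1,36.5,-8.4,0,0],[1,36.5,-8.4,0,0],[1,36.5,-8.4,0,0],[1,36.5,-8.4,0,0],[1,36.5,-8.4,0,0],[1,36.5,-8.4,0,0],[1,36.5,-8.4,0,0]]}}

```text
time: 2.75
tool_pos: [0.5223, -0.0001, 0.2514]
tcp_rot: [2.462, 1.951, 0.001]
wrist_force: [0.9, -0.2, -0.0]
width: 1.0
grip_force: 0.0
```

>>> {"api": "jog_arm", "payload": {"motion": [[1,36.2,-11.2,5,0],[1,36.2,-11.2,5,0],[1,36.2,-11.2,5,0],[1,36.2,-11.2,5,0],[1,36.2,-11.2,5,0],[1,36.2,-11.2,5,0],[1,36.2,-11.2,5,0],[1,36.2,-11.2,5,0],[1,36.2,-11.2,5,0],[1,36.2,-11.2,5,0]]}}

```text
time: 3.58
tool_pos: [0.4959, 0.378, 0.201]
tcp_rot: [2.462, 1.951, 0.0]
wrist_force: [0.5, 0.9, 0.3]
width: 1.0
grip_force: 0.0
```

>>> {"api": "jog_arm", "payload": {"motion": [[1,0,0,0,0],[1,0,0,0,0]]}}

```text
time: 3.75
tool_pos: [0.4955, 0.3778, 0.2003]
tcp_rot: [2.459, 1.955, -0.002]
wrist_force: [0.4, 0.0, -0.8]
width: 1.0
grip_force: 0.0
```

```bash
python3 -c "
from h import *
to((492,378,150),(492,378,60))
p,d,K=cam('top');print(proj(K,[[.4923,.3782,.098]]));cv2.imwrite('pics/a.png',p[...,::-1])"
```

```text
t 3.75 p [495.5 377.8 200.3] ytool deg -13.02 z [-0.001 -0.001 -1.   ] F [ 0.4  0.  -0.8] w 1.0 g 0.0 q [ 0.61  0.19  1.75 -0.    1.2   0.84]
(492, 378, 150) [-0.5 -3.4 50.3]
(492, 378, 60) [ 0.1  0.1 90. ]
[[135.31890926 187.45163515]]
```

>>> {"api": "jog_arm", "payload": {"motion": [[1,0,-1.1,18,0],[1,0,-1.1,18,0],[1,0,-1.1,18,0],[1,0,0,18,0],[1,0,0,18,0],[1,0,0,18,0],[1,0,0,16,0],[1,0,0,10,0],[1,0,0,6,0],[1,0,0,0,0]]}}

```text
time: 4.63
tool_pos: [0.4928, 0.3753, 0.0601]
tcp_rot: [2.464, 1.949, -0.004]
wrist_force: [-0.4, -0.0, -0.2]
width: 1.0
grip_force: 0.0
```

>>> {"api": "jog_arm", "payload": {"motion": [[-1,0,0,0,0],[-1,0,0,0,0],[-1,0,0,0,0],[-1,0,0,0,0],[-1,0,0,0,0],[-1,0,0,0,0],[-1,0,0,0,0],[-1,0,0,0,0],[-1,0,0,0,0],[-1,0,0,0,0]], "force": 70}}

```text
time: 5.47
tool_pos: [0.4934, 0.3772, 0.0617]
tcp_rot: [-2.462, -1.951, -0.001]
wrist_force: [-1.3, 0.4, 3.6]
width: 0.152
grip_force: 69.6
```

```bash
python3 -c "
from h import *
to((492,378,160))"
```

```text
t 5.47 p [493.4 377.2  61.7] ytool deg -13.22 z [ 0.  0. -1.] F [-1.3  0.4  3.6] w 0.152 g 69.6 q [0.61 0.32 1.87 0.   0.95 0.84]
(492, 378, 160) [  0.6  -1.5 -98.3]
```

>>> {"api": "jog_arm", "payload": {"motion": [[-1,0,0,-6,0],[-1,0,0,-10,0],[-1,0,0,-14,0],[-1,0,0,-18,0],[-1,0,0,-18,0],[-1,0,0,-18,0],[-1,0,0,-16,0],[-1,0,0,-10,0],[-1,0,0,-6,-5.4],[-1,0,0,-2,-5.4]]}}

```text
time: 6.3
tool_pos: [0.4942, 0.3775, 0.1822]
tcp_rot: [2.263, 2.179, 0.006]
wrist_force: [0.3, -0.2, -0.9]
width: 0.155
grip_force: 69.1
```

```bash
python3 -c "
from h import *
to((455,174,180),(452,171,130))"
```

```text
t 6.3 p [494.2 377.5 182.2] ytool deg -2.17 z [ 0.003  0.002 -1.   ] F [ 0.3 -0.2 -0.9] w 0.155 g 69.1 q [ 0.61  0.2   1.78 -0.    1.16  0.65]
(455, 174, 180) [-204.8  -31.5    1.6]
(452, 171, 130) [-3.2 -3.  50. ]
```

>>> {"api": "jog_arm", "payload": {"motion": [[-1,-15,-2.3,0,0],[-1,-25,-3.8,0,0],[-1,-30,-4.6,0,0],[-1,-30,-4.6,0,0],[-1,-30,-4.6,0,0],[-1,-30,-4.6,0,0],[-1,-25,-3.8,0,0],[-1,-15,-2.3,0,0],[-1,-4.8,-0.9,2,0],[-1,0,0,0,0]]}}

```text
time: 7.13
tool_pos: [0.4523, 0.172, 0.1769]
tcp_rot: [-2.271, -2.17, 0.001]
wrist_force: [-0.4, -0.3, -0.7]
width: 0.15
grip_force: 69.1
```

>>> {"api": "jog_arm", "payload": {"motion": [[-1,-3,-3,18,0],[-1,0,0,18,0],[-1,0,0,12,0],[-1,0,0,0,0],[-1,0,0,0,0],[-1,0,0,0,0]]}}

```text
time: 7.63
tool_pos: [0.4506, 0.1713, 0.1299]
tcp_rot: [2.267, 2.174, 0.001]
wrist_force: [0.9, -0.2, -1.6]
width: 0.152
grip_force: 69.1
```

```bash
python3 - <<'E'
from h import *
to((451.2,170.7,130))
t=[]
for n,(u,v) in(("top",(244,213)),("side",(273,215))):
    p,d,K=cam(n);np.savez(n+"1.npz",p=p,d=d);t.append(cv2.resize(p[v-40:v+40,u-40:u+40,::-1],(400,400),interpolation=cv2.INTER_CUBIC))
    print(proj(K,[[.4512,.1707,z] for z in(.042,.081,.111,.119)]).round(1).tolist())
cv2.imwrite("pics/b.png",np.hstack(t))
E
```

```text
t 7.63 p [450.6 171.3 129.9] ytool deg -2.4 z [ 0.001  0.    -1.   ] F [ 0.9 -0.2 -1.6] w 0.152 g 69.1 q [ 0.31 -0.01  2.11  0.    1.04  0.35]
(451.2, 170.7, 130) [-0.6  0.6 -0.1]
[[243.2, 213.2], [242.1, 211.0], [241.2, 209.2], [240.9, 208.7]]
[[274.6, 239.4], [274.5, 225.2], [274.4, 214.0], [274.4, 210.9]]
```

View pics/b.png

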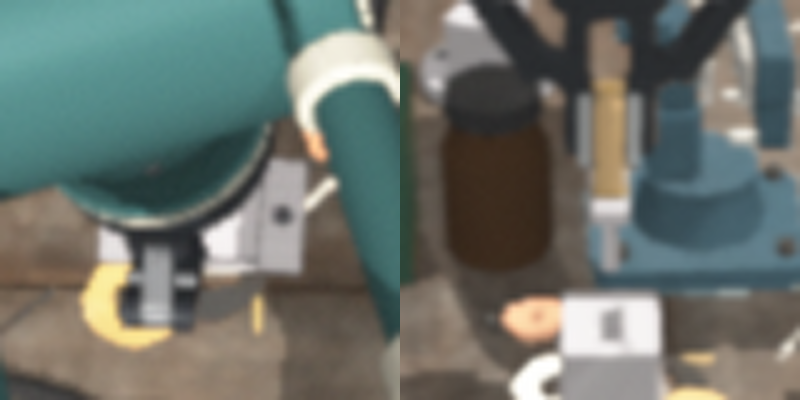

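The side view shows the blade at about (275.4,224) hanging over the slot at (275.6,240), and the arm hides the top view. I'll measure the blade and shoulder against the slot at sub-pixel level in the side view.

```bash
python3 - <<'E'
from h import *
Z=np.load("side1.npz");p=Z["p"];d=Z["d"];_,_,K=cam("side")
g=cv2.cvtColor(p,cv2.COLOR_RGB2GRAY).astype(int)
print(g[212:234,266:286])
hs=cv2.cvtColor(p,cv2.COLOR_RGB2HSV)
m=((hs[...,0]>12)&(hs[...,0]<28)&(hs[...,1]>60)&(hs[...,2]>110)).astype(np.uint8);m[:188]=0;m[216:]=0;m[:,:264]=0;m[:,288:]=0
for v in range(190,216,3):
    u=np.where(m[v])[0]
    if len(u):print(v,u.min(),u.max(),g[v,268:284])
P=cloud(K,d)
print((P[212:230,275]*1000).round(0).tolist())
P0=cloud(K,d);r,h=top(K,P0,(275,246),26,.042,.005);print(r,slot(K,p,h,.042,mn=6,er=5))
E
```

```text
[[ 87  86  87  93 108 124 134 142 148 152 159 167 162 126  91  69  62  68
   79  90]
 [ 90  89  90 101 114 123 133 141 144 148 155 167 161 122  83  65  61  63
   70  78]
 [ 93  93  94 107 122 137 154 161 162 164 169 181 172 122  77  63  61  62
   66  70]
 [ 92  94  97 108 130 168 202 211 212 214 215 214 189 123  72  62  62  62
   65  68]
 [ 90  91  94 101 127 175 214 222 223 223 224 221 190 118  70  62  63  63
   65  69]
 [ 88  89  91  97 120 163 195 203 204 205 205 200 170 110  69  63  64  66
   66  69]
 [ 86  87  89  94 113 145 166 172 172 173 173 169 147 103  71  64  65  65
   68  71]
 [ 87  87  89  96 112 132 148 155 158 157 156 151 137 107  77  67  65  67
   68  70]
 [ 92  90  92 101 115 126 135 147 156 151 141 134 126 112  90  74  67  68
   69  70]
 [ 97  94  95 104 116 122 129 143 155 150 137 126 121 117 106  89  77  70
   70  71]
 [ 97  96  96 101 111 121 127 142 157 153 140 123 118 119 117 109  95  82
   77  75]
 [ 95  95  95  98 106 119 127 143 157 154 139 114 109 117 120 118 111 102
   97  90]
 [ 93  93  94  98 107 117 127 143 158 155 136 104 100 112 119 121 120 118
  116 
[... 1232 characters left out ...]
2  65]
208 272 277 [ 94 107 116 120 130 143 148 152 156 156 147 132 121 107  86  75]
211 272 277 [ 85  92 110 129 137 144 149 154 160 170 166 130  99  76  71  76]
[[450.0, 183.0, 124.0], [451.0, 183.0, 121.0], [451.0, 188.0, 122.0], [451.0, 188.0, 119.0], [451.0, 189.0, 117.0], [451.0, 191.0, 116.0], [451.0, 194.0, 115.0], [451.0, 192.0, 111.0], [451.0, 184.0, 104.0], [451.0, 184.0, 101.0], [451.0, 185.0, 99.0], [451.0, 184.0, 96.0], [451.0, 183.0, 93.0], [451.0, 184.0, 90.0], [451.0, 185.0, 88.0], [451.0, 188.0, 87.0], [451.0, 187.0, 84.0], [446.0, 88.0, 15.0]]
[450.6 174.6  59.9  42.3  86.9] [(array([450.2, 171.4,  25.1,   9.5,  87.4]), array([450.2, 172. ,  42. ]), array([275. , 239.7]))]
```

Blade and slot agree to within about 0.5 mm in both x and y, so I'm lowering.

>>> {"api": "jog_arm", "payload": {"motion": [[-1,0,0,10,0],[-1,0,0,10,0],[-1,0,0,8,0],[-1,0,0,4,0],[-1,0,0,3,0],[-1,0,0,3,0],[-1,0,0,3,0],[-1,0,0,0,0],[-1,0,0,0,0]]}}

```text
time: 8.53
tool_pos: [0.45, 0.1707, 0.0882]
tcp_rot: [-2.268, -2.174, 0.0]
wrist_force: [0.1, -0.2, 0.5]
width: 0.154
grip_force: 69.0
```

>>> {"api": "jog_arm", "payload": {"motion": [[-1,0,0,3,0],[-1,0,0,3,0],[-1,0,0,3,0],[-1,0,0,3,0],[-1,0,0,3,0],[-1,0,0,3,0],[-1,0,0,2,0],[-1,0,0,0,0],[-1,0,0,0,0]]}}

```text
time: 9.28
tool_pos: [0.4499, 0.1707, 0.0681]
tcp_rot: [-2.268, -2.174, 0.001]
wrist_force: [0.4, -0.6, -0.9]
width: 0.151
grip_force: 69.0
```

>>> {"api": "jog_arm", "payload": {"motion": [[-1,0,0,1,0],[-1,0,0,1,0],[-1,0,0,1,0],[-1,0,0,0.7,0],[-1,0,0,0,0],[-1,0,0,0,0]]}}

```text
time: 9.78
tool_pos: [0.45, 0.1707, 0.0645]
tcp_rot: [-2.268, -2.174, 0.0]
wrist_force: [-0.4, 0.5, -1.3]
width: 0.154
grip_force: 69.0
```

>>> {"api": "jog_arm", "payload": {"motion": [[-1,0,0,0.5,0],[-1,0,0,0.5,0],[-1,0,0,0,0],[-1,0,0,0,0]]}}

```text
time: 10.12
tool_pos: [0.4501, 0.1708, 0.0637]
tcp_rot: [2.268, 2.174, 0.0]
wrist_force: [0.2, 0.1, -0.6]
width: 0.152
grip_force: 69.2
```

>>> {"api": "jog_arm", "payload": {"motion": [[-1,0,0,0.5,0],[-1,0,0,0.5,0],[-1,0,0,0,0],[-1,0,0,0,0]]}}

```text
time: 10.45
tool_pos: [0.4502, 0.1708, 0.0636]
tcp_rot: [-2.268, -2.174, 0.0]
wrist_force: [-3.0, -1.7, 6.9]
width: 0.153
grip_force: 70.5
```

>>> {"api": "jog_arm", "payload": {"motion": [[-1,0,0,0.5,0],[-1,0,0,0.5,0],[-1,0,0,0,0],[-1,0,0,0,0]]}}

```text
time: 10.78
tool_pos: [0.4502, 0.1708, 0.0636]
tcp_rot: [-2.268, -2.174, 0.0]
wrist_force: [-6.4, -2.7, 15.4]
width: 0.152
grip_force: 71.6
```

Seated: travel stopped at 63.6 mm, against a predicted 63.7 mm, with 15 N. I'll hold briefly, then draw it out and lift.

>>> {"api": "jog_arm", "payload": {"motion": [[-1,0,0,0,0],[-1,0,0,0,0],[-1,0,0,0,0],[-1,0,0,0,0],[-1,0,0,-1,0],[-1,0,0,-3,0],[-1,0,0,-5,0],[-1,0,0,-7,0],[-1,0,0,-9,0],[-1,0,0,-9,0]]}}

```text
time: 11.62
tool_pos: [0.45, 0.1707, 0.0963]
tcp_rot: [-2.268, -2.174, 0.0]
wrist_force: [0.3, 0.1, 0.1]
width: 0.15
grip_force: 69.0
```

>>> {"api": "jog_arm", "payload": {"motion": [[-1,0,0,-14,0],[-1,0,0,-18,0],[-1,0,0,-20,0],[-1,0,0,-20,0],[-1,0,0,-20,0],[-1,0,0,-20,0],[-1,0,0,-18,0],[-1,0,0,-14,0],[-1,0,0,-6,0],[-1,0,0,0,0]]}}

```text
time: 12.45
tool_pos: [0.4513, 0.1711, 0.2482]
tcp_rot: [2.266, 2.173, 0.006]
wrist_force: [0.1, 0.5, -1.1]
width: 0.154
grip_force: 69.0
```

```bash
python3 -c "
from h import *
to((530,40,248),(506.5,-135.5,248))"
```

```text
t 12.45 p [451.3 171.1 248.2] ytool deg -2.42 z [ 0.004  0.001 -1.   ] F [ 0.1  0.5 -1.1] w 0.154 g 69.0 q [ 0.31 -0.12  1.98  0.    1.27  0.35]
(530, 40, 248) [-127.7   84.2    0.4]
(506.5, -135.5, 248) [-176.3  -16.1   -0.4]
```

>>> {"api": "jog_arm", "payload": {"motion": [[-1,-10,6.6,0,0],[-1,-18,12,0,0],[-1,-22,14.5,0,0],[-1,-24,15.8,0,0],[-1,-24,15.8,0,0],[-1,-18,12,0,0],[-1,-11.7,7.5,0,0],[-1,-18,-1.6,0,0],[-1,-24,-2.2,0,0],[-1,-26,-2.4,0,0]]}}

```text
time: 13.28
tool_pos: [0.5189, -0.0288, 0.2441]
tcp_rot: [-2.265, -2.174, 0.002]
wrist_force: [-0.3, -0.0, -1.6]
width: 0.153
grip_force: 69.0
```

>>> {"api": "jog_arm", "payload": {"motion": [[-1,-28,-2.6,0,0],[-1,-28,-2.6,0,0],[-1,-24,-2.2,0,0],[-1,-18,-1.6,0,0],[-1,-10.3,-0.9,0,0],[-1,0,0,0,5.1],[-1,0,0,0,5.1],[-1,0,0,0,5.1],[-1,0,0,0,5.1],[-1,0,0,0,0]]}}

```text
time: 14.12
tool_pos: [0.5048, -0.1354, 0.2447]
tcp_rot: [-2.617, -1.735, 0.001]
wrist_force: [-0.5, -0.7, -0.7]
width: 0.156
grip_force: 69.0
```

```bash
python3 -c "
from h import *
to((506.5,-135.5,150),(506.5,-135.5,108))"
```

```text
t 14.12 p [ 504.8 -135.4  244.7] ytool deg -22.93 z [-0.001  0.001 -1.   ] F [-0.5 -0.7 -0.7] w 0.156 g 69.0 q [-0.31 -0.03  1.91  0.    1.27  0.09]
(506.5, -135.5, 150) [ 0.6  1.7 94.7]
(506.5, -135.5, 108) [-0.   0.1 42. ]
```

>>> {"api": "jog_arm", "payload": {"motion": [[-1,0.6,1.6,12,0],[-1,0,0,18,0],[-1,0,0,22,0],[-1,0,0,22,0],[-1,0,0,20,0],[-1,0,0,14,0],[-1,0,0,10,0],[-1,0,0,5,0],[-1,0,0,1.7,0],[-1,0,0,0,0]]}}

```text
time: 14.95
tool_pos: [0.507, -0.1359, 0.1207]
tcp_rot: [-2.616, -1.739, 0.0]
wrist_force: [0.3, 0.4, -0.8]
width: 0.152
grip_force: 69.0
```

>>> {"api": "jog_arm", "payload": {"motion": [[-1,0,0,0,0],[-1,0,0,0,0],[-1,0,0,0,0]]}}

```text
time: 15.2
tool_pos: [0.5077, -0.1362, 0.122]
tcp_rot: [2.616, 1.737, 0.002]
wrist_force: [0.5, -0.6, -0.0]
width: 0.154
grip_force: 69.0
```

```bash
python3 - <<'E'
from h import *
to((506.5,-135.5,107.6))
t=[]
for n,(u,v) in(("top",(389,191)),("side",(250,165))):
    p,d,K=cam(n);np.savez(n+"2.npz",p=p,d=d);t.append(cv2.resize(p[v-40:v+40,u-40:u+40,::-1],(400,400),interpolation=cv2.INTER_CUBIC))
    print(proj(K,[[.5065,-.1355,z] for z in(.046,.068,.098,.106)]).round(1).tolist())
cv2.imwrite("pics/c.png",np.hstack(t))
E
```

```text
t 15.2 p [ 507.7 -136.2  122. ] ytool deg -22.81 z [ 0.002 -0.001 -1.   ] F [ 0.5 -0.6 -0. ] w 0.154 g 69.0 q [-0.31  0.08  2.03  0.    1.03  0.09]
(506.5, -135.5, 107.6) [ 0.2 -1.4 14.4]
[[392.9, 188.4], [395.5, 186.6], [399.3, 184.1], [400.4, 183.4]]
[[249.7, 176.6], [249.5, 169.6], [249.2, 159.9], [249.1, 157.3]]
```

View pics/c.png

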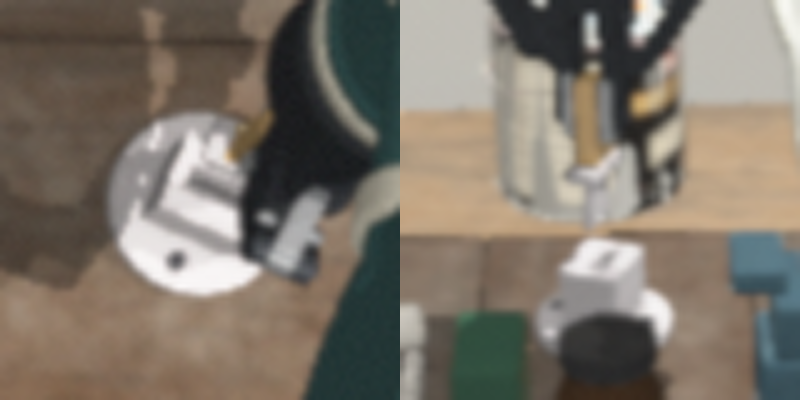

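The top view shows the slot partly hidden by the gripper. In the side view the blade tip is at about (248.4,167), above the slot at about (251,177). I'll lower close to the final height and compare them more finely.

>>> {"api": "jog_arm", "payload": {"motion": [[-1,0,-0.4,4,0],[-1,0,-0.4,4,0],[-1,0,-0.2,3,0],[-1,0,0,1,0],[-1,0,0,0,0],[-1,0,0,0,0],[-1,0,0,0,0],[-1,0,0,0,0],[-1,0,0,0,0],[-1,0,0,0,0]]}}

```text
time: 16.13
tool_pos: [0.5062, -0.1356, 0.109]
tcp_rot: [2.617, 1.738, 0.0]
wrist_force: [-0.1, 0.3, -0.6]
width: 0.155
grip_force: 69.0
```

```bash
python3 - <<'E'
from h import *
to((506.5,-135.5,107.6))
A=[cam("side") for _ in range(6)];K=A[0][2]
p=np.mean([a[0].astype(float) for a in A],0);p0=np.load("side0.npz")["p"]
np.savez("side3.npz",p=p);s=bot.read_state();x,y,z=s["tool_pos"]
c=lambda p:cv2.resize(np.clip(p,0,255).astype(np.uint8)[148:192,233:268,::-1],None,fx=11,fy=11,interpolation=cv2.INTER_CUBIC)
cv2.imwrite("pics/d.png",np.hstack([c(p),c(p0)]))
a=np.radians(67.2);L=np.array([np.cos(a),np.sin(a)]);N=np.array([np.sin(a),-np.cos(a)])
def box(l,n,zz,o):return proj(K,[[*(np.array(o)+i*L*l+j*N*n),zz] for i in(-1,1) for j in(-1,1)]).round(1).tolist()
print("slot pred",box(.014,.005,.046,(.507,-.1356)));print("head",box(.021,.017,.046,(.507,-.1356)))
b=z-.0516;print("blade pred",box(.012,.003,b,(x,y)),"blade top",box(.012,.003,b+.03,(x,y)),"shoulder bottom",box(.02,.009,b+.03,(x,y)))
E
```

```text
t 16.13 p [ 506.2 -135.6  109. ] ytool deg -22.82 z [ 0. -0. -1.] F [-0.1  0.3 -0.6] w 0.155 g 69.0 q [-0.31  0.09  2.05  0.    1.    0.09]
(506.5, -135.5, 107.6) [0.2 0.3 1.4]
slot pred [[253.1, 174.7], [249.8, 174.1], [249.3, 179.0], [246.0, 178.5]]
head [[257.9, 174.3], [246.9, 172.4], [252.3, 180.9], [241.0, 178.9]]
blade pred [[252.4, 171.3], [250.4, 171.0], [249.1, 175.0], [247.1, 174.7]] blade top [[252.1, 161.7], [250.1, 161.4], [248.8, 165.3], [246.8, 165.0]] shoulder bottom [[255.2, 160.9], [249.2, 159.9], [249.7, 166.9], [243.6, 165.9]]
```

View pics/d.png

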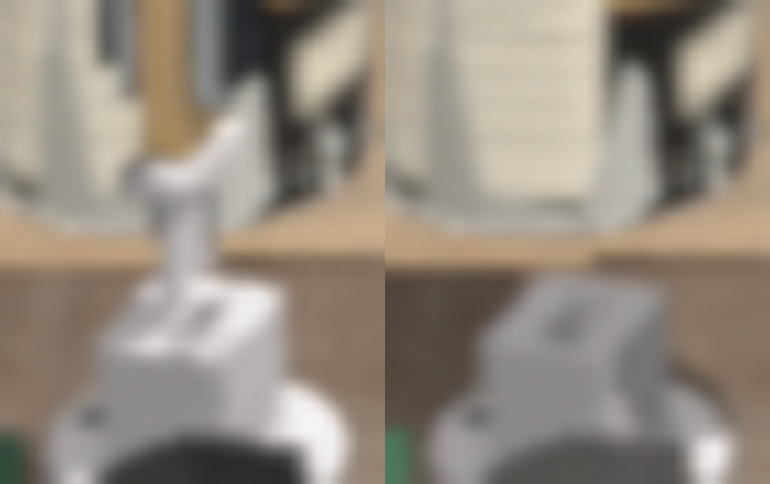

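The right panel shows the bare head and slot, with the slot centre at about (249,177). The left panel shows the blade's near edge at about u 247–249. Both match the predicted positions to within about 0.4 px, so only a final trim is needed.

>>> {"api": "jog_arm", "payload": {"motion": [[-1,0,0.3,0.7,0],[-1,0,0.2,0.7,0],[-1,0,0,0,0],[-1,0,0,0,0],[-1,0,0,0,0],[-1,0,0,0,0],[-1,0,0,0,0],[-1,0,0,0,0],[-1,0,0,0,0],[-1,0,0,0,0]]}}

```text
time: 17.27
tool_pos: [0.5065, -0.1358, 0.1075]
tcp_rot: [2.617, 1.738, 0.0]
wrist_force: [-0.4, -0.5, -0.5]
width: 0.153
grip_force: 69.0
```

```bash
python3 -c "
from h import *
to((506.7,-135.6,107.6));print(bot.read_state()['joint_vel'].round(4))
p,d,K=cam('top');P=cloud(K,d)"
```

```text
t 17.27 p [ 506.5 -135.8  107.5] ytool deg -22.82 z [ 0. -0. -1.] F [-0.4 -0.5 -0.5] w 0.153 g 69.0 q [-0.31  0.09  2.05 -0.    1.    0.09]
(506.7, -135.6, 107.6) [ 0.2  0.1 -0.1]
[-0.0014  0.0005 -0.0005  0.0001  0.0002 -0.0004]
```

The gauge is on target and motionless, so I'm handing in.

```bash
python3 -c "
from workcell import bot
print(bot.finish_job())"
```

```text
the job is handed in; nothing more can be done
None
```

I seated the gauge in the setting block, carried it over the jar and carton, and handed the job in at about 17 s, still gripped and motionless about 10 mm above the workpiece slot, within about 0.5 mm of its measured centre and lined up with it; the hand-in returned no verdict.

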